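# Unpin and lift out the filter cassette of a colorimeter

### The job

Take the filter cassette out of the colorimeter. First draw the locking pin straight up out of the cassette and park it upright in the open notch of the bracket on the instrument's side, let go, with its collar resting on the bracket. Then pinch the cassette's two opposed side catches together, lift the cassette straight out, and finish while holding it still and level about 5 cm above the instrument's deck, both catches still squeezed; leave everything else where it stands.

Things in the scene. Friction and masses are not known exactly. Their poses are not given: they have to be found in the camera images.
- meter: the colorimeter: white bench instrument, fixed. Flat deck 170 x 180 mm, 75 mm above the table; behind it (x 85 to 200 mm) a display housing up to 116 mm high. Origin on the table under the middle of the cassette well; x towards the display, y towards the side with the bracket, z up. Well opening 73 (x) by 58 (y) mm, floor 30 mm above the table; 8 mm lips on its y sides hold the catches down
- cassette: black filter cassette seated in the well, 0.2 to 0.4 kg, 1 to 1.5 mm play. Origin: middle of its underside, 30 mm above the table when seated; axes as the instrument's. Below the deck 70 (x) by 56 (y) mm; its head above the deck is 70 by 34 mm, flat top 80 mm above the origin (35 mm above the deck). It must rise 45 mm to clear the deck
- cassette_mid (a point): point on the cassette's axis, 40 mm above its underside; axes as the instrument's
- catch_left (a joint): spring catch on the cassette's +y side, slides along y: 0 = sprung out, locked under the lip; grows to 0.0065 m when pushed in to the middle; its tooth is free of the lip from about 0.0042. Spring 4 N at rest, 9 N fully in. With the pin in the bore it moves only 1 to 2 mm
- catch_right (a joint): the opposed catch on the -y side, same values
- catch_left_pad (a point): middle of the outer face of the left catch's ribbed grey finger pad: upright, 24 mm wide (x), 28 mm tall, 6 mm thick, from 7 to 35 mm above the deck. The two outer faces are 60 mm apart sprung out, 47 mm fully pinched; nothing else above the deck within 35 mm outside them. Axes as the instrument's, y points out of this pad
- catch_right_pad (a point): the same point of the right catch, whose outer face looks to -y
- pin: steel locking pin, about 60 g, loose, 75 mm long; origin at its foot, z along it to the head. Shank 14 mm diameter, 44 mm long, foot tapered; then a collar 25 mm diameter, 4 mm thick; then a round head 18 mm diameter, 27 mm tall. At the start upright in the 16 mm bore in the middle of the cassette's top, collar on the top; it must rise 44 mm to be out
- pin_grip (a point): centre of the pin's round head, 17.5 mm above the underside of its collar, 61.5 mm above its foot
- notch (a point): parking place in the aluminium bracket (block 50 x 40 x 30 mm, top level with the deck, fixed) on the instrument's +y side: U notch 17 mm wide (x), open above, below and outwards (+y). This point: axis of a parked pin, at the bracket's top face where its collar underside rests, 8.5 mm from the notch's closed end, 18.5 mm inside its open edge; axes as the instrument's. Its place along x varies
- vial: small capped glass vial, 22 mm across, 45 mm tall, standing on the instrument's deck at its right front corner; bystander, leave alone; origin at its foot
- reagent: amber reagent bottle, 60 mm across, 110 mm tall, on the table to the right of the instrument; bystander; origin at its foot
- stopper: glass stopper, 26 mm across, 26 mm tall, on the table left of the bracket; bystander; origin at its foot
- beaker: empty beaker, 76 mm across, 90 mm tall, at the left of the table; bystander; origin at its foot
- washbottle: clear plastic wash bottle, 64 mm across, 150 mm tall, at the left of the table; bystander; origin at its foot
- jar: glass jar with a screw lid, 60 mm across, 75 mm tall, at the left of the table; bystander; origin at its foot
- rack: white test-tube rack, 90 x 200 mm, about 122 mm tall with tubes, at the right of the table; bystander; origin under its middle

How it is judged:
On the way, in this order (a step that is already met when the one before it is completed fails the run):
1. the pin is drawn up out of the bore with the cassette still seated (z of pin_grip in the frame of cassette above 0.138 m and z of cassette in the frame of meter between 0.024 and 0.036 m), for 0.05 s.
2. the pin is parked upright in the notch, collar on the bracket, and let go, the cassette still seated (x of pin_grip in the frame of notch between -0.006 and 0.006 m and y of pin_grip in the frame of notch between -0.007 and 0.01 m and z of pin_grip in the frame of notch between 0.013 and 0.0215 m and angle between pin_grip's own z axis and vertical below 0.15 rad and contact force between the fingers and pin below 0.05 N and z of cassette in the frame of meter between 0.024 and 0.036 m), for 0.2 s.
3. both catches are pinched in by the fingers with the cassette still in its well (value of joint each of catch_left, catch_right above 0.004 m and contact force between the fingers and cassette above 2 N and z of cassette in the frame of meter between 0.024 and 0.05 m), for 0.05 s.
At the end, for the whole second after the job is handed in: Cassette in the fingers, both catches in over 4 mm, underside 20 mm or more above the deck, tilt under 0.2 rad, under 0.03 m/s, not touching the instrument; pin let go in the notch within 6 mm (x), -7 to +10 mm (y) of its point, collar within 4 mm of the bracket top, tilt under 0.15 rad (z of cassette in the frame of meter above 0.095 m and angle between cassette's own z axis and vertical below 0.2 rad and linear speed of cassette below 0.03 m/s and value of joint each of catch_left, catch_right above 0.004 m and contact force between the fingers and cassette above 2 N and contact force between cassette and meter below 0.1 N and x of pin_grip in the frame of notch between -0.006 and 0.006 m and y of pin_grip in the frame of notch between -0.007 and 0.01 m and z of pin_grip in the frame of notch between 0.013 and 0.0215 m and angle between pin_grip's own z axis and vertical below 0.15 rad and contact force between the fingers and pin below 0.05 N and linear speed of pin below 0.02 m/s); the arm keeps its last pose, push and grip.
It fails at once if a bystander (vial, bottle, stopper, beaker, jar or rack) is displaced by more than 15 mm (distance of any of vial, reagent, stopper, beaker, washbottle, jar, rack from where it was at the start of the episode above 0.015 m).
It also fails if it takes over 64 s, if anything falls off the work surface, if the arm or the gripper's body presses on something with over 40 N, if the wrist force passes 120 N, or if a joint passes its speed limit or range.

### The arm

A 6-joint arm with a two-finger parallel gripper is mounted at the origin on the work surface. World frame = base frame: x ahead of the robot, y to its left, z up, the work surface at z = 0. Lengths are in m, angles in rad, forces in N, time in s.
With the tool pointing down it reaches from about 0.3 to 0.775 m from the base axis. Payload 14.6 kg.
Tool frame: the origin (TCP) lies on the mounting face of the last link; the fingertips stand 173 mm ahead of it and the grasp point (between the pads) lies 155 mm ahead of it; z points along the fingers, y is the direction in which the jaws open and shut (so a half turn about z gives the same grasp; the last joint's range is limited). The gripper opens to 85 mm and grips with 20 to 120 N. Pads are 22 mm wide; open, the fingers measure 114 mm over their backs; the gripper's body (76 mm by 85 mm) begins 54 mm behind the grasp point. The pads swing forward as they close: fully open they stand 13 mm farther back than shut.
Start: joints at [1.238, 0.3, 1.521, -0, 1.321, -0.067], TCP at [0.144, 0.531, 0.405] pointing down, gripper open.
Joint ranges: [-3.03, 3.03], [-0.79, 2.21], [0.23, 2.52], [-1.04, 4.18], [0, 3.07], [-2.55, 2.55]. Speed limits (rad/s): [2.22, 2.22, 2.57, 3.14, 3.14, 3.14].

### API

Orientations are given as a unit quaternion [x, y, z, w].
In Python, from cell import env gives the robot as it stands. The module is installed in compiled form; this text tells all that it offers. Calls block until the motion is done:
- env.reach(position, orientation): joint-space move of the TCP to a pose.
- env.move_straight(position, rot=None, velocity=0.15, guard=None): straight line of the TCP; rot=None keeps the orientation; velocity is the mean speed in m/s. With guard (N) it stops when the force on the tool has changed by that much, and returns True; else False.
- env.movej(angles): joint-space move.
- env.command_gripper(opening, squeeze=None): finger opening in m; squeeze is the grip in N (None keeps the last); returns when the fingers have stopped.
- env.pause(seconds).
- env.solve_ik(position, orientation): joint angles nearest the present ones, or None.
- env.get_obs(): the state.
- env.snapshot(name): name is "side" or "top"; returns the picture (384x512x3 uint8, red, green, blue); there is no depth.
- env.camera_info(name): a dict with "intrinsics" (3x3 intrinsics, pixels), "D" ([k1, k2, p1, p2, k3] as OpenCV has them; the pictures are not rectified), "pose" (4x4, takes a point from camera to world coordinates). Camera axes: x right, y down, z forward; pixel columns grow to the right and rows downward; lengths in m; the calibration is good to about 2 mm. A picture is of the moment at which its call begins. camera_info takes no time and is no camera call.
A pose or a line that the arm cannot do raises env.IKError and nothing moves.
- env.hand_in(): hands the job in, once; it reports no verdict.
The state is a dict: "time": time; "q": joint angles; "qd": joint speeds; "joint_torque": joint torques, N m; "tool_pos": TCP position; "tcp_rot": TCP orientation; "contact_force": force on the tool from outside, world axes, zero at the start; "wrist_torque": the same for the moment, N m; "width": finger opening in m.
Only numpy, scipy, OpenCV 4.12 (cv2) and the standard library are available. Lean on these libraries where they do the work, as an engineer would, in place of code of your own. Each camera call takes 0.05 s, during which the arm holds its last target.

## Working session

There is one attempt and no reset: what is moved stays moved. The work goes in short steps, each a Python script; the robot and the scene stay as the last script left them, time stands still between calls to the robot, and variables do not carry over. Pictures are saved under pics/ and viewed, and the job is handed in when it is done.

```bash
mkdir -p pics
python3 - <<'E'
from cell import env
import cv2,numpy as np
o=env.get_obs();print(o)
for n in("side","top"):
    im=env.snapshot(n);cv2.imwrite(f"pics/{n}0.png",im[:,:,::-1])
    c=env.camera_info(n);print(n,c)
E
```

```text
{'time': 0.0, 'q': array([ 1.23841935e+00,  3.00464130e-01,  1.52160374e+00,  1.43042899e-05,
        1.32066594e+00, -6.65493127e-02]), 'qd': array([ 8.88152139e-04,  1.15884707e-03, -2.23420024e-04,  4.62751555e-05,
        2.27413567e-03, -6.47838447e-04]), 'joint_torque': array([ 1.50580912e-03, -5.43504667e+01, -3.61785221e+01,  1.23556214e-05,
        3.99949102e-03, -7.27121233e-06]), 'tool_pos': array([0.14445242, 0.53065373, 0.40411543]), 'tcp_rot': array([ 1.32524569e-01,  9.91179556e-01, -5.57896227e-04, -1.19848091e-04]), 'contact_force': array([ 0.11552816, -0.15788403,  0.76138932]), 'wrist_torque': array([-0.03804831, -0.03417642, -0.0372745 ]), 'width': 0.08553046758349654}
side {'intrinsics': array([[367.68524208,   0.        , 255.21280204],
       [  0.        , 367.68524208, 187.61448486],
       [  0.        ,   0.        ,   1.        ]]), 'D': array([0.02211302, 0.        , 0.        , 0.        , 0.        ]), 'pose': array([[-0.88544144, -0.2978758 ,  0.35674004,  0.07462655],
       [-0.46473632,  0.56140194, -0.68472477,  0.75238979],
       [ 0.00368838, -0.77207374, -0.63552225,  0.8325032 ],
       [ 0.        ,  0.        ,  0.        ,  1.        ]])}
top {'intrinsics': array([[350.7432815 ,   0.        , 258.256799  ],
       [  0.        , 350.7432815 , 185.64048435],
       [  0.        ,   0.        ,   1.        ]]), 'D': array([0.00825108, 0.        , 0.        , 0.        , 0.        ]), 'pose': array([[-2.00611045e-02, -9.92119116e-01,  1.23681897e-01,
         3.34037585e-01],
       [-9.99798226e-01,  1.97796508e-02, -3.50323743e-03,
        -2.41659021e-02],
       [ 1.02924410e-03, -1.23727220e-01, -9.92315734e-01,
         1.53330465e+00],
       [ 0.00000000e+00,  0.00000000e+00,  0.00000000e+00,
         1.00000000e+00]])}
```

View pics/side0.png

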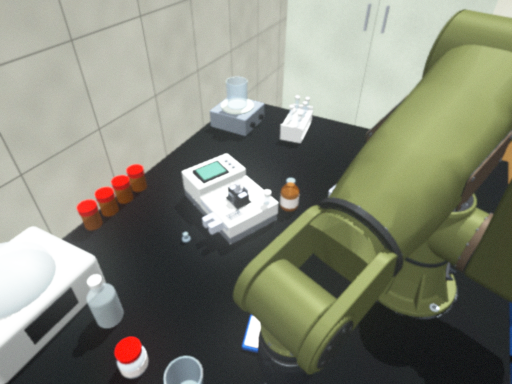

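View pics/top0.png

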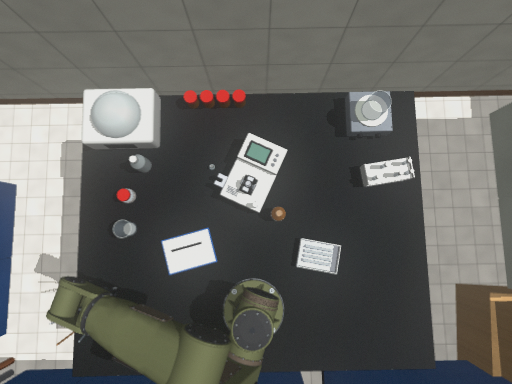

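The instrument is at about (250,178) in the top view and (230,200) in the side view. The arm doesn't block either view. I'll enlarge both.

Run:
```python
import cv2
a=cv2.imread("pics/side0.png")[140:250,170:310];cv2.imwrite("pics/side0z.png",cv2.resize(a,None,fx=5,fy=5,interpolation=cv2.INTER_CUBIC))
a=cv2.imread("pics/top0.png")[125:225,200:300];cv2.imwrite("pics/top0z.png",cv2.resize(a,None,fx=6,fy=6,interpolation=cv2.INTER_CUBIC))
```

```text
(no output)
```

View pics/side0z.png

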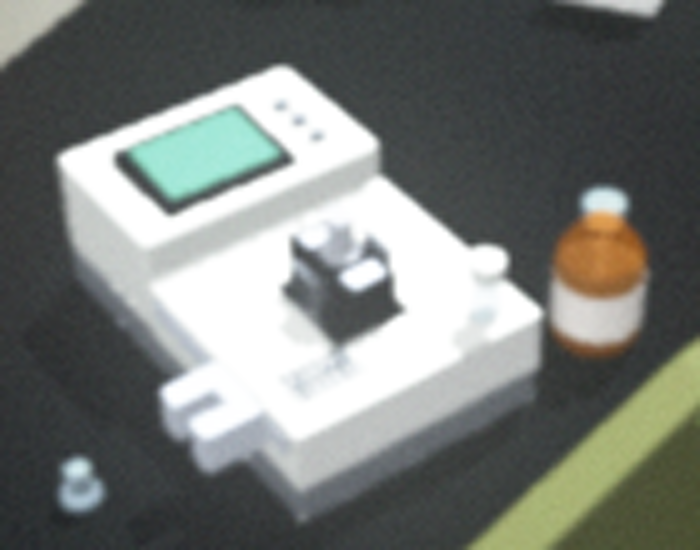

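View pics/top0z.png

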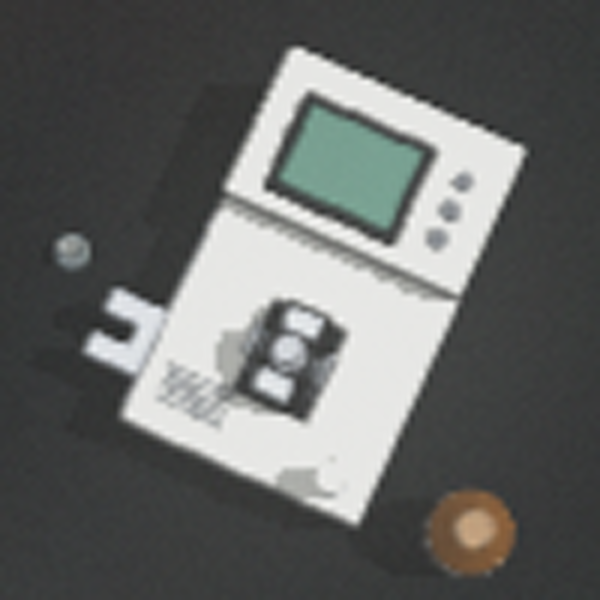

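The side view shows the bracket notch at crop (195,400), the pin on the black cassette at (340,235), and the vial at the right front. The top view shows the deck outline and the pin at (290,353). Next I'll fit the deck and housing edges with sub-pixel lines and find the pin.

```bash
cat > h.py <<'E'
import numpy as np,cv2
from cell import env
C={n:env.camera_info(n) for n in("side","top")}
def ray(n,px):
    c=C[n];px=np.array(px,float).reshape(-1,1,2)
    u=cv2.undistortPoints(px,c["intrinsics"],c["D"]).reshape(-1,2)
    d=np.c_[u,np.ones(len(u))]@c["pose"][:3,:3].T
    return c["pose"][:3,3],d
def onz(n,px,z):
    o,d=ray(n,px);return o+d*((z-o[2])/d[:,2])[:,None]
def proj(n,P):
    c=C[n];T=np.linalg.inv(c["pose"]);r=cv2.Rodrigues(T[:3,:3])[0]
    return cv2.projectPoints(np.array(P,float).reshape(-1,1,3),r,T[:3,3],c["intrinsics"],c["D"])[0].reshape(-1,2)
def tri(p1,p2):
    o1,d1=ray("side",p1);o2,d2=ray("top",p2);d1=d1[0];d2=d2[0]
    s=np.linalg.lstsq(np.c_[d1,-d2],o2-o1,rcond=None)[0]
    a=o1+s[0]*d1;b=o2+s[1]*d2;return (a+b)/2,np.linalg.norm(a-b)
def edge(g,a,b,trim=.12,half=4,thr=None):
    """subpixel edge points along segment a-b at half-level crossing; returns points"""
    a=np.array(a,float);b=np.array(b,float);t=(b-a)/np.linalg.norm(b-a);nrm=np.array([-t[1],t[0]])
    out=[]
    s=np.arange(-half,half+.01,.1)
    for k in np.linspace(trim,1-trim,25):
        P=a+(b-a)*k+s[:,None]*nrm
        v=cv2.remap(g.astype(np.float32),P[:,0].astype(np.float32).reshape(1,-1),P[:,1].astype(np.float32).reshape(1,-1),cv2.INTER_LINEAR)[0]
        gr=np.gradient(cv2.GaussianBlur(v.reshape(1,-1),(0,0),4)[0]);i=np.argmax(abs(gr))
        w=abs(gr)*(abs(s-s[i])<1.5);out.append(P[i] if 0 else a+(b-a)*k+(w@s/w.sum())*nrm)
    out=np.array(out);l=cv2.fitLine(out.astype(np.float32),cv2.DIST_HUBER,0,.01,.01).ravel()
    r=(out-l[2:])@np.array([-l[1],l[0]])
    return l,np.std(r)
def inter(l,m):
    s=np.linalg.solve(np.c_[l[:2],-m[:2]],m[2:]-l[2:]);return l[2:]+s[0]*l[:2]
E
cat > m1.py <<'E'
from h import *
top=cv2.imread("pics/top0.png").max(2);side=cv2.imread("pics/side0.png").max(2)
def ct(p,f,o):return (np.array(p)+.5)/f-.5+np.array(o)
T=lambda *p:ct(p,6,(200,125));S=lambda *p:ct(p,5,(170,140))
# top deck
for nm,g,n,z,c in [("top deck",top,"top",.075,[T(120,417),T(358,524),T(458,298),T(222,195)]),
                   ("top hous",top,"top",.116,[T(222,195),T(458,298),T(525,150),T(290,47)]),
                   ("side hous",side,"side",.116,[S(148,250),S(380,148),S(284,68),S(60,158)]),
                   ("side deck",side,"side",.075,[S(296,440),S(540,310),S(378,178),S(150,285)])]:
    L=[edge(g,c[i],c[(i+1)%4],half=2.5) for i in range(4)]
    P=[inter(L[i-1][0],L[i][0]) for i in range(4)]
    W=onz(n,P,z)
    print(nm,"res",[round(float(l[1]),2) for l in L]);print(np.round(P,2).tolist());print(np.round(W,4).tolist())
    print("lens",[round(float(np.linalg.norm(W[i]-W[i-3])),4) for i in range(4)], "yaw",[round(float(np.degrees(np.arctan2(*(W[i-3]-W[i])[1::-1]))),2) for i in range(4)])
E
python3 m1.py
```

```text
top deck res [0.1, 0.06, 0.09, 0.28]
[[219.8000030517578, 194.35000610351562], [259.0899963378906, 212.25999450683594], [276.5, 173.83999633789062], [237.00999450683594, 156.1699981689453]]
[[0.4824, 0.132, 0.075], [0.4044, -0.0305, 0.075], [0.5643, -0.1071, 0.075], [0.6433, 0.0581, 0.075]]
lens [0.1803, 0.1773, 0.1831, 0.1771] yaw [-115.62, -25.58, 64.44, 155.33]
top hous res [0.09, 0.05, 0.09, 0.05]
[[236.75999450683594, 156.0500030517578], [276.3399963378906, 173.74000549316406], [287.45001220703125, 149.36000061035156], [248.0800018310547, 131.9499969482422]]
[[0.6351, 0.0568, 0.116], [0.5582, -0.1041, 0.116], [0.6591, -0.1526, 0.116], [0.7361, 0.0086, 0.116]]
lens [0.1783, 0.1119, 0.1786, 0.1119] yaw [-115.54, -25.7, 64.46, 154.46]
side hous res [0.04, 0.04, 0.06, 0.08]
[[198.36000061035156, 189.77999877929688], [246.7899932861328, 168.74000549316406], [226.52999877929688, 152.1199951171875], [179.6999969482422, 170.8699951171875]]
[[0.6247, 0.0706, 0.116], [0.5463, -0.0927, 0.116], [0.6548, -0.1445, 0.116], [0.7325, 0.0195, 0.116]]
lens [0.1811, 0.1203, 0.1815, 0.1193] yaw [-115.65, -25.54, 64.66, 154.62]
side deck res [0.2, 0.72, 0.09, 0.53]
[[229.2899932861328, 228.19000244140625], [279.0199890136719, 202.25], [246.55999755859375, 174.91000366210938], [198.0399932861328, 196.66000366210938]]
[[0.4805, 0.1324, 0.075], [0.4017, -0.0352, 0.075], [0.5571, -0.1099, 0.075], [0.6378, 0.0601, 0.075]]
lens [0.1852, 0.1724, 0.1882, 0.1731] yaw [-115.17, -25.67, 64.62, 155.31]
```

Run:
```python
from h import *
a=cv2.imread("pics/side0.png")[176:216,216:262];cv2.imwrite("pics/sz.png",cv2.resize(a,None,fx=16,fy=14,interpolation=cv2.INTER_CUBIC))
a=cv2.imread("pics/top0.png")[165:205,205:265];cv2.imwrite("pics/tz.png",cv2.resize(a,None,fx=13,fy=13,interpolation=cv2.INTER_CUBIC))
a=cv2.imread("pics/side0.png")[208:238,198:232];cv2.imwrite("pics/nz.png",cv2.resize(a,None,fx=18,fy=18,interpolation=cv2.INTER_CUBIC))
yaw=np.radians(-25.6);ex=np.array([np.cos(yaw),np.sin(yaw),0]);ey=np.array([-ex[1],ex[0],0])
m=np.array([.5201,.0140,0])
for p in[[0,0,.141],[0,0,.110],[0,30,.11]]:
    P=m+p[0]*ex+ey*p[1]*1e-3+np.array([0,0,p[2]]);print(proj("side",P),proj("top",P))
print(onz("top",[[248.1,183.4]],.141))
```

```text
[[237.2819102  183.17203194]] [[247.43740442 182.74977743]]
[[237.55892302 191.08201912]] [[247.66150711 183.74906756]]
[[229.36724428 194.87907873]] [[241.00548058 180.74209258]]
[[0.51742156 0.01139071 0.141     ]]
```

View pics/sz.png

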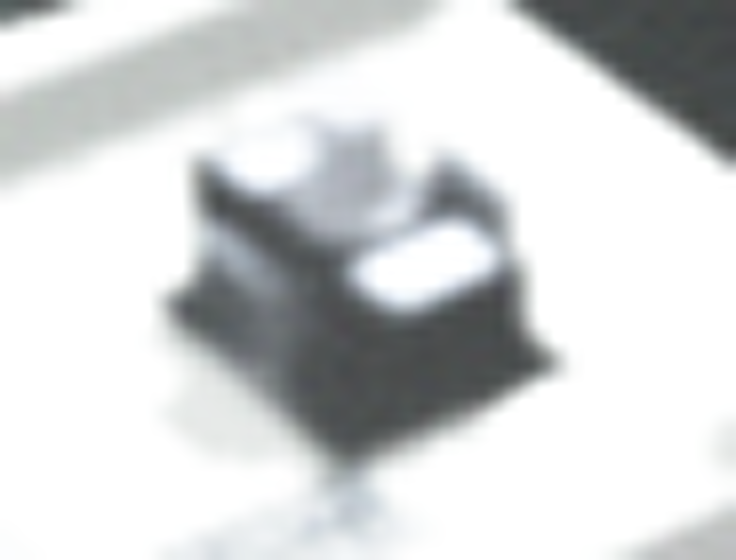

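View pics/tz.png

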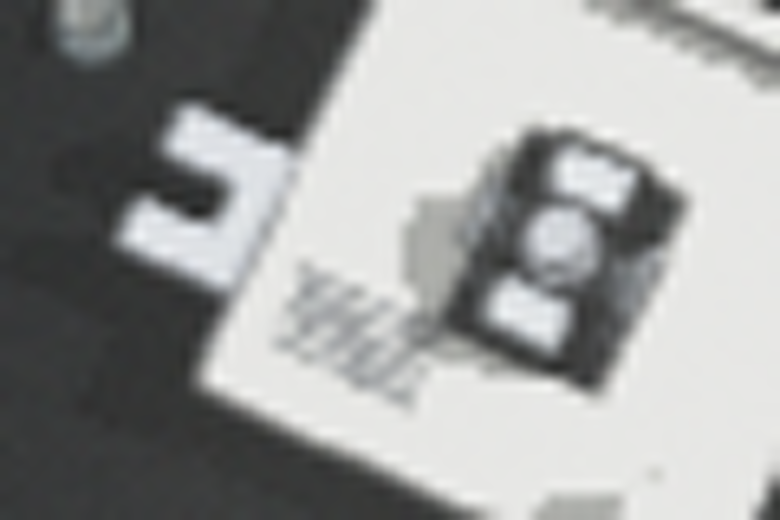

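View pics/nz.png

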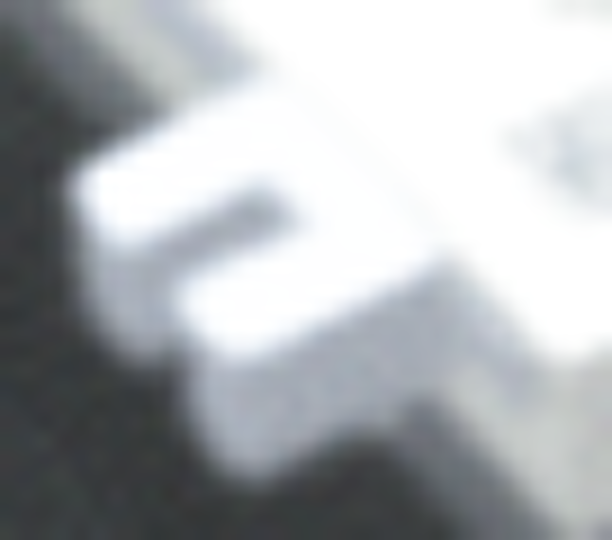

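Both crops show the notch clearly. In the top crop its mouth is at about (140,200) and its closed end at (225,205). In the side crop it runs from (150,270) to (285,215). I'll fit the bracket and notch edges in both views, plus dark-cassette and bright-pin centroids.

```bash
cat > m2.py <<'E'
from h import *
top=cv2.imread("pics/top0.png").max(2);side=cv2.imread("pics/side0.png")[:,:,2]
yaw=np.radians(-25.6);R=np.array([[np.cos(yaw),-np.sin(yaw)],[np.sin(yaw),np.cos(yaw)]]);m=np.array([.5201,.0140])
T=lambda x,y:((x+.5)/13-.5+205,(y+.5)/13-.5+165)
S=lambda x,y:((x+.5)/18-.5+198,(y+.5)/18-.5+208)
def rep(nm,n,g,a,b,z,h=1.6):
    l,r=edge(g,a,b,half=h,trim=.15);a=np.array(a);b=np.array(b)
    P=[l[2:]+((q-l[2:])@l[:2])*l[:2] for q in(a,b)]
    W=(onz(n,P,z)[:,:2]-m)@R;print(nm,"res %.2f"%r,np.round(W*1e3,1).tolist())
z=.075
rep("T front","top",top,T(120,238),T(225,288),z)
rep("T back","top",top,T(190,103),T(285,150),z)
rep("T outer1","top",top,T(187,106),T(165,150),z)
rep("T outer2","top",top,T(137,198),T(115,235),z)
rep("T notch back","top",top,T(165,153),T(222,180),z)
rep("T notch front","top",top,T(142,198),T(195,222),z)
rep("T notch end","top",top,T(228,182),T(212,218),z)
rep("T deck left","top",top,T(205,380),T(228,300),z)
rep("T deck left2","top",top,T(310,140),T(370,10),z)
rep("S front","side",side,S(245,355),S(430,262),z)
rep("S back","side",side,S(80,170),S(200,110),z)
rep("S notch back","side",side,S(130,243),S(260,185),z,1.2)
rep("S notch front","side",side,S(180,292),S(300,225),z,1.2)
rep("S outer2","side",side,S(185,300),S(225,350),z,1.2)
E
python3 m2.py
```

```text
T front res 0.03 [[-53.3, 133.7], [-53.2, 96.0]]
T back res 0.05 [[-2.6, 132.0], [-3.7, 97.5]]
T outer1 res 0.03 [[-3.7, 133.3], [-19.6, 133.8]]
T outer2 res 0.04 [[-37.6, 134.4], [-51.5, 134.7]]
T notch back res 0.05 [[-20.8, 132.4], [-20.6, 111.9]]
T notch front res 0.05 [[-36.3, 132.9], [-37.3, 114.0]]
T notch end res 0.01 [[-20.8, 108.0], [-33.5, 108.5]]
T deck left res 0.04 [[-82.1, 91.2], [-55.4, 93.2]]
T deck left2 res 0.01 [[2.7, 92.6], [49.4, 92.0]]
S front res 0.04 [[-53.9, 129.6], [-54.0, 94.7]]
S back res 0.02 [[0.1, 128.8], [0.2, 105.8]]
S notch back res 0.02 [[-20.6, 131.2], [-21.2, 107.2]]
S notch front res 0.03 [[-33.8, 130.2], [-33.0, 106.8]]
S outer2 res 0.03 [[-36.8, 131.3], [-50.2, 132.1]]
```

Measurements are consistent. Meter yaw is −25.6°, origin about (0.520, 0.014). The notch centre is at meter x ≈ −28 mm, bracket width 50 mm as specified, y ≈ 113–115 mm. Now the IK checks.

```bash
cat >> h.py <<'E'
from scipy.spatial.transform import Rotation as Ro
yaw=np.radians(-25.6);ex=np.array([np.cos(yaw),np.sin(yaw),0]);ey=np.array([-ex[1],ex[0],0])
M0=np.array([.5201,.0140,0])
def W(x,y,z):return M0+ex*x+ey*y+np.array([0,0,z])
def quat(yd):
    z=np.array([0,0,-1.]);return Ro.from_matrix(np.c_[np.cross(yd,z),yd,z]).as_quat()
def st(t=""):
    o=env.get_obs();d=o["tool_pos"]-M0
    print(t,"t%.2f"%o["time"],"meter xyz",np.round([d@ex*1e3,d@ey*1e3,d[2]*1e3],1),"F",np.round(o["contact_force"],1),"w%.1f"%(o["width"]*1e3))
    return o
E
python3 - <<'E'
from h import *
for nm,yd in(("+x",ex),("-x",-ex),("+y",ey),("-y",-ey)):
    for p in((0,0,.289),(0,0,.40),(-.028,.114,.26),(0,0,.25)):
        q=env.solve_ik(W(*p),quat(yd));print(nm,p,None if q is None else np.round(q,2))
E
```

```text
+x (0, 0, 0.289) [-0.04  0.36  1.73 -0.    1.05  0.4 ]
+x (0, 0, 0.4) [-0.04  0.24  1.61 -0.    1.29  0.4 ]
+x (-0.028, 0.114, 0.26) [ 0.17  0.48  1.63 -0.    1.03  0.61]
+x (0, 0, 0.25) [-0.04  0.42  1.75 -0.    0.97  0.4 ]
-x (0, 0, 0.289) None
-x (0, 0, 0.4) None
-x (-0.028, 0.114, 0.26) [ 0.17  0.48  1.63 -0.    1.03 -2.53]
-x (0, 0, 0.25) None
+y (0, 0, 0.289) [-0.04  0.36  1.73 -0.    1.05 -1.17]
+y (0, 0, 0.4) [-0.04  0.24  1.61 -0.    1.29 -1.17]
+y (-0.028, 0.114, 0.26) [ 0.17  0.48  1.63 -0.    1.03 -0.96]
+y (0, 0, 0.25) [-0.04  0.42  1.75 -0.    0.97 -1.17]
-y (0, 0, 0.289) [-0.04  0.36  1.73 -0.    1.05  1.97]
-y (0, 0, 0.4) [-0.04  0.24  1.61 -0.    1.29  1.97]
-y (-0.028, 0.114, 0.26) [ 0.17  0.48  1.63 -0.    1.03  2.18]
-y (0, 0, 0.25) [-0.04  0.42  1.75 -0.    0.97  1.97]
```

Run:
```python
from h import *
q=quat(ex)
env.reach(W(0,0,.40),q);st("hover")
print(env.move_straight(W(0,0,.291),velocity=.12,guard=8));st("down")
for n in("side","top"):
    im=env.snapshot(n)[:,:,::-1];cv2.imwrite(f"pics/{n}1.png",im)
    a=im[130:230,180:300];cv2.imwrite(f"pics/{n}1z.png",cv2.resize(a,None,fx=6,fy=6,interpolation=cv2.INTER_CUBIC))
```

```text
hover t2.38 meter xyz [-3.e-01  6.e-01  4.e+02] F [-0.2  0.2 -0.3] w85.4
False
down t3.44 meter xyz [1.000e-01 1.000e-01 2.917e+02] F [-0.7 -0.   0.3] w85.3
```

View pics/side1z.png

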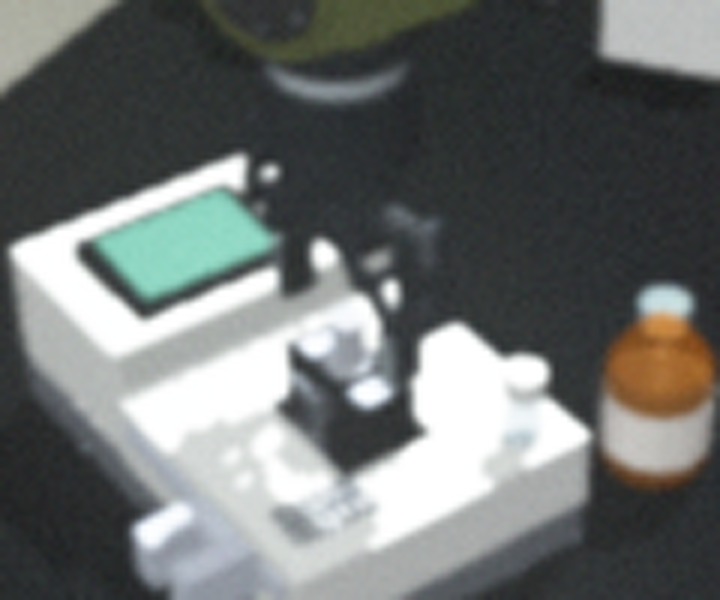

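View pics/top1z.png

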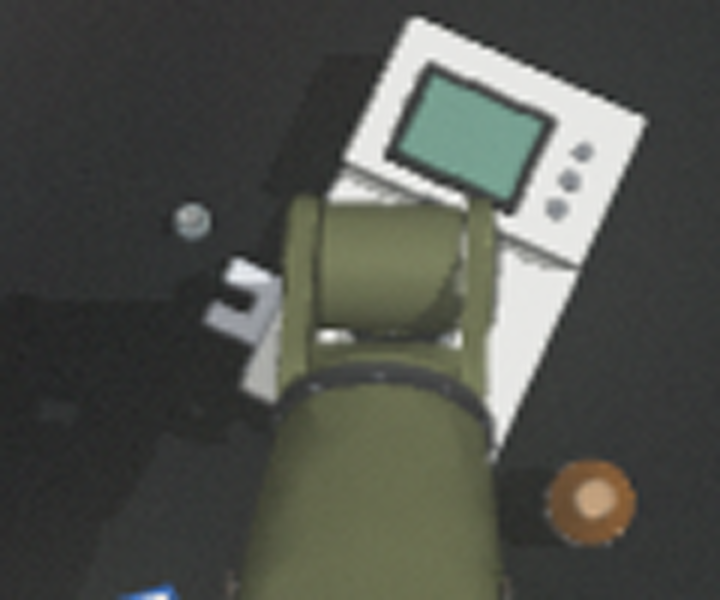

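The side view shows the two fingertips at crop (295,290) and (400,370), straddling the pin head at (345,345). The tips are still about 10 mm higher than the closed geometry. I'll close on the pin.

Run:
```python
from h import *
env.move_straight(W(0,0,.2895),velocity=.05,guard=8)
env.command_gripper(0.0,40);o=st("closed")
if o["width"]>.012:
    print(env.move_straight(W(0,0,.2995),velocity=.05,guard=25));st("up10")
for n in("side",):
    im=env.snapshot(n)[:,:,::-1];cv2.imwrite(f"pics/{n}2.png",im)
    a=im[130:230,180:300];cv2.imwrite(f"pics/{n}2z.png",cv2.resize(a,None,fx=6,fy=6,interpolation=cv2.INTER_CUBIC))
```

```text
closed t4.42 meter xyz [ 1.000e-01 -0.000e+00  2.896e+02] F [ 1.4 -0.7  0.3] w16.4
False
up10 t4.77 meter xyz [ -0.    0.  299.9] F [-0.5 -0.8 -0.7] w17.1
```

View pics/side2z.png

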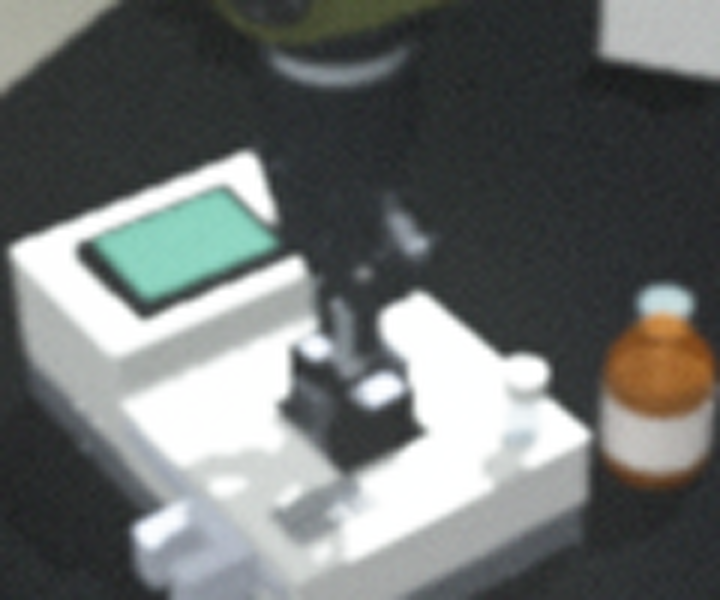

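The width is 17 mm and the pin rises with the gripper, which left the cassette seated. I'll raise it fully and carry it over above the notch.

Run:
```python
from h import *
print(env.move_straight(W(0,0,.355),velocity=.1,guard=25));st("up")
print(env.move_straight(W(-.028,.1145,.355),velocity=.12,guard=25))
env.move_straight(W(-.028,.1145,.312),velocity=.1,guard=10);st("over")
env.pause(.2)
for n in("side","top"):
    im=env.snapshot(n)[:,:,::-1];cv2.imwrite(f"pics/{n}3.png",im)
    a=im[150:250,170:290];cv2.imwrite(f"pics/{n}3z.png",cv2.resize(a,None,fx=6,fy=6,interpolation=cv2.INTER_CUBIC))
a=cv2.imread("pics/side3.png")[180:245,185:255];cv2.imwrite("pics/side3y.png",cv2.resize(a,None,fx=9,fy=9,interpolation=cv2.INTER_CUBIC))
```

```text
False
up t5.53 meter xyz [-1.000e-01 -0.000e+00  3.544e+02] F [-0.2  0.1 -1. ] w16.7
False
over t7.24 meter xyz [-27.8 114.4 312.4] F [1.1 1.3 0.1] w16.5
```

View pics/side3y.png

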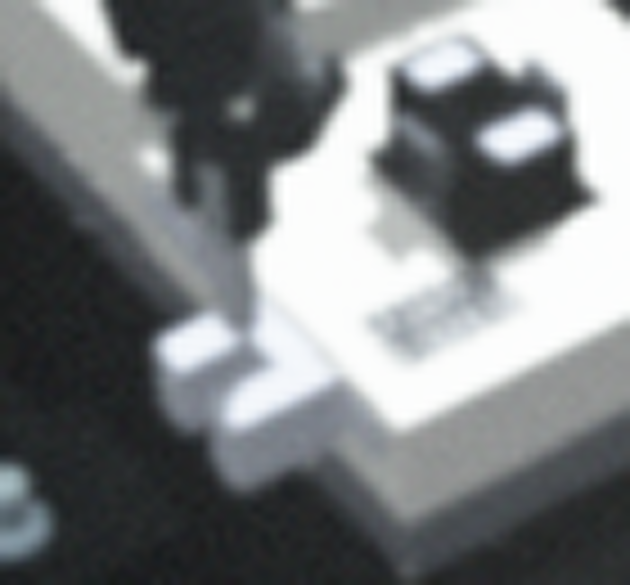

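View pics/top3z.png

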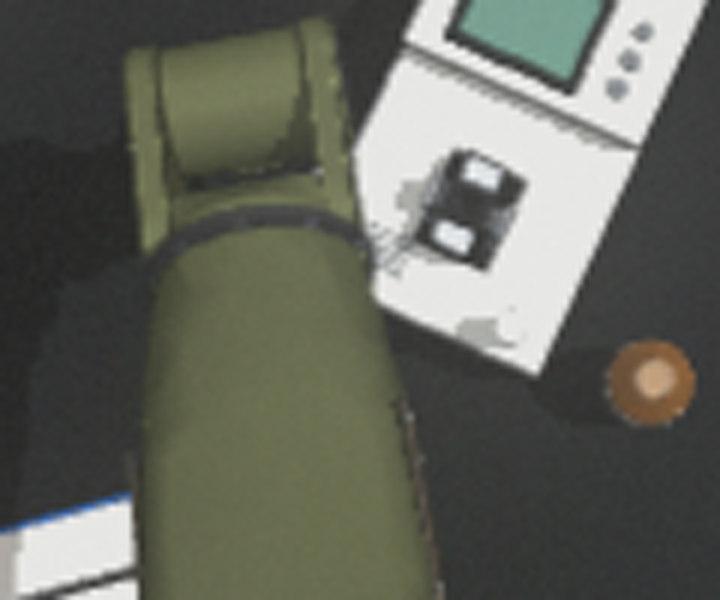

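The pin is out, and its foot shows at crop (235,330) above the notch. The cassette is still seated. Next I compare the pin's image axis with the notch edges.

```bash
python3 - <<'E'
from h import *
print("foot",proj("side",W(-.028,.1145,.0885)),"notch",proj("side",W(-.028,.1145,.075)))
s=cv2.imread("pics/side3.png");
for r in range(202,220): print(r,s[r,203:220].max(1) if 0 else s[r,202:221,2])
E
python3 - <<'E'
import cv2
a=cv2.imread("pics/side3.png")[195:235,195:225];cv2.imwrite("pics/s3q.png",cv2.resize(a,None,fx=15,fy=15,interpolation=cv2.INTER_CUBIC))
E
```

```text
foot [[210.70895882 216.83039934]] notch [[211.04565522 220.16303881]]
202 [138 134 108  77  69  89 104  89  66  48  46  48  92 198 248 251 252 252
 252]
203 [140 136 130 112 104 106 103  96  70  50  45  49  87 181 243 251 252 252
 252]
204 [142 140 141 142 129 121 100  95  71  51  50  54  94 180 242 251 252 252
 252]
205 [146 138 141 141 139 122 108  97  72  51  52  80 147 224 248 252 252 252
 252]
206 [146 150 139 142 136 129 117 109  89  68  89 141 216 245 251 252 252 252
 252]
207 [143 149 145 141 136 127 125 114 104 101 133 204 244 251 251 252 252 252
 252]
208 [130 142 151 144 135 129 130 125 119 119 148 220 249 252 252 252 252 252
 252]
209 [107 126 148 150 142 134 130 128 125 122 145 220 249 252 252 252 252 252
 252]
210 [ 81 104 130 145 149 144 132 129 124 119 136 209 247 251 252 252 252 252
 252]
211 [ 78  86 108 132 145 148 139 129 126 119 128 188 239 250 251 252 252 252
 252]
212 [ 70  75  85 104 131 145 141 127 122 121 122 169 224 242 250 252 252 252
 252]
213 [ 61  69  73  87 109 131 140 134 124 123 123 170 216 232 243 250 252 252
 252]
214 [ 49  61  68  79 103 137 160 150 129 122 126 176 226 231 231 243 250 252
 252]
215 [ 42  52  79 111 158 197 210 186 142 121 130 180 230 238 234 232 242 250
 252]
216 [ 60  99 144 196 226 235 237 223 181 146 150 202 238 243 240 234 232 243
 250]
217 [106 182 224 236 241 242 241 236 216 178 163 212 238 244 245 242 234 232
 243]
218 [143 212 239 241 243 241 237 226 196 156 147 183 225 240 244 244 241 235
 230]
219 [129 200 234 240 238 226 203 175 151 132 129 150 189 227 241 243 243 238
 228]
```

View pics/s3q.png

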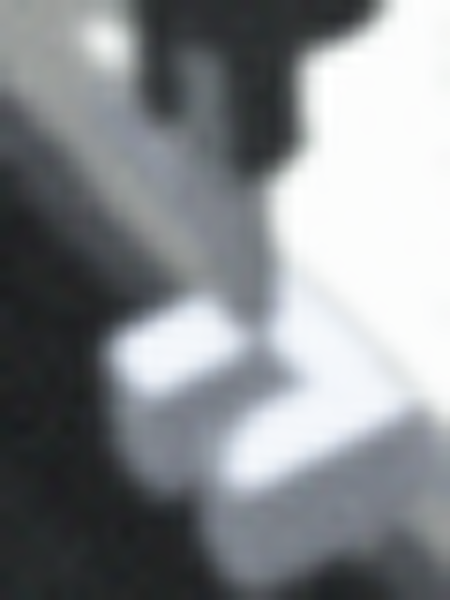

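The pin's right edge is at column 212.9, against 213.2 predicted, so vision and kinematics agree to under 1 mm. I'll lower it with a guard.

Run:
```python
from h import *
hit=env.move_straight(W(-.028,.1145,.280),velocity=.04,guard=6);print(hit);st("in?")
for n in("side",):
    im=env.snapshot(n)[:,:,::-1];cv2.imwrite(f"pics/{n}4.png",im)
    cv2.imwrite("pics/s4q.png",cv2.resize(im[185:240,190:240],None,fx=12,fy=10,interpolation=cv2.INTER_CUBIC))
```

```text
False
in? t8.49 meter xyz [-27.9 114.5 280.2] F [-0.1  0.1 -0.3] w16.8
```

View pics/s4q.png

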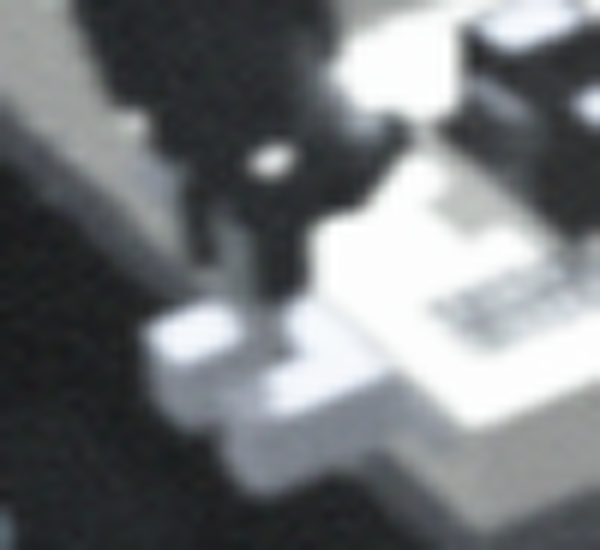

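The pin entered the notch without contact force. I'll lower it until the collar seats.

Run:
```python
from h import *
hit=env.move_straight(W(-.028,.1145,.249),velocity=.03,guard=5);print(hit);st("seat")
im=env.snapshot("side")[:,:,::-1];cv2.imwrite("pics/side5.png",im)
cv2.imwrite("pics/s5q.png",cv2.resize(im[185:240,190:240],None,fx=12,fy=10,interpolation=cv2.INTER_CUBIC))
```

```text
True
seat t9.34 meter xyz [-28.  114.5 254.4] F [-1.1 -0.9  5.5] w16.7
```

View pics/s5q.png

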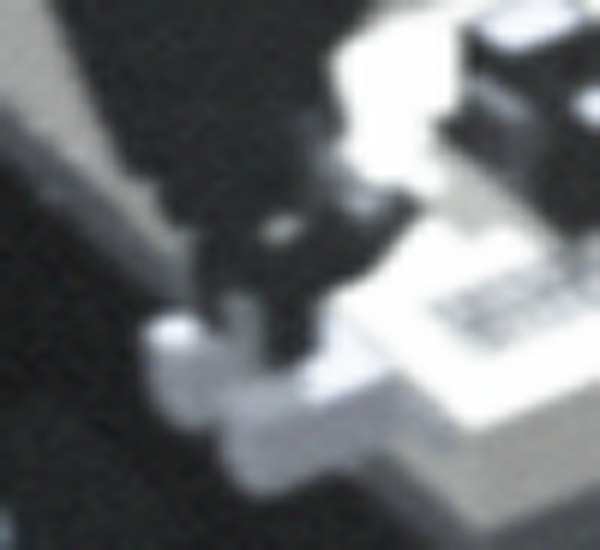

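Contact came at TCP z 0.2544, against 0.2545 predicted, so the collar is seated. I'll release, retract and look.

Run:
```python
from h import *
env.command_gripper(.05);st("open")
env.move_straight(W(-.028,.1145,.34),velocity=.1,guard=15);
env.reach(W(0,0,.36),quat(ey));env.command_gripper(.085);st("hover cassette")
for n in("side","top"):
    im=env.snapshot(n)[:,:,::-1];cv2.imwrite(f"pics/{n}6.png",im)
    a=im[150:250,180:300];cv2.imwrite(f"pics/{n}6z.png",cv2.resize(a,None,fx=6,fy=6,interpolation=cv2.INTER_CUBIC))
```

```text
open t9.81 meter xyz [-28.2 114.4 253.8] F [ 0.4 -0.6 -1. ] w49.8
hover cassette t12.82 meter xyz [ -0.   0. 360.] F [-0.5 -0.9 -0.4] w85.2
```

View pics/side6z.png

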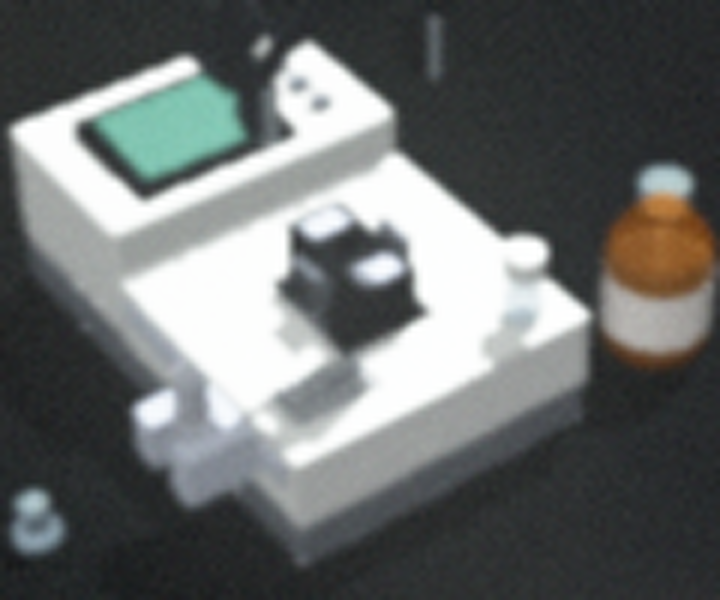

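View pics/top6z.png

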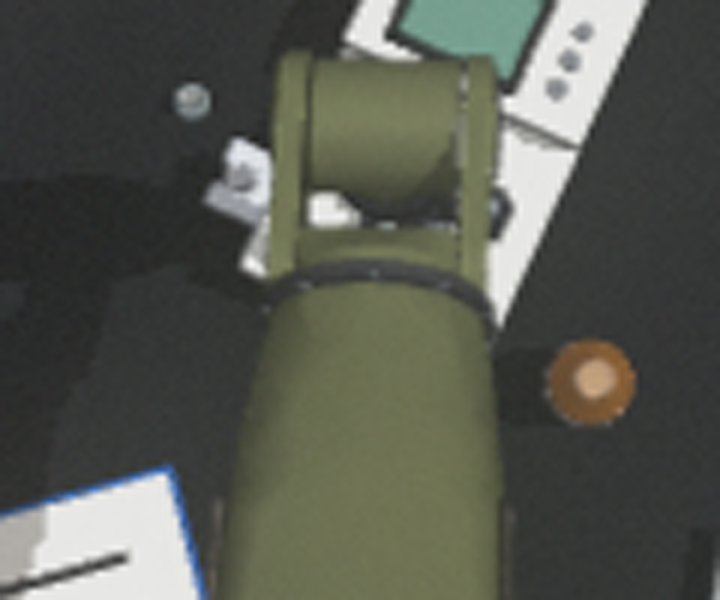

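The pin stands in the notch, seen in the side crop at (190,385) and the top crop at (242,178). The cassette is empty and seated. I'll check the pin closely.

Run:
```python
from h import *
print("head top, collar",((proj("side",[W(-.028,.1145,.106),W(-.028,.1145,.077)])-[195,200]+.5)*16).round(), proj("top",W(-.028,.1145,.106)))
a=cv2.imread("pics/side6.png")[200:237,195:232];cv2.imwrite("pics/s6q.png",cv2.resize(a,None,fx=16,fy=16,interpolation=cv2.INTER_CUBIC))
a=cv2.imread("pics/top6.png")[165:195,205:235];cv2.imwrite("pics/t6q.png",cv2.resize(a,None,fx=16,fy=16,interpolation=cv2.INTER_CUBIC))
```

```text
head top, collar [[252. 207.]
 [264. 323.]] [[219.52945236 178.58633949]]
```

View pics/s6q.png

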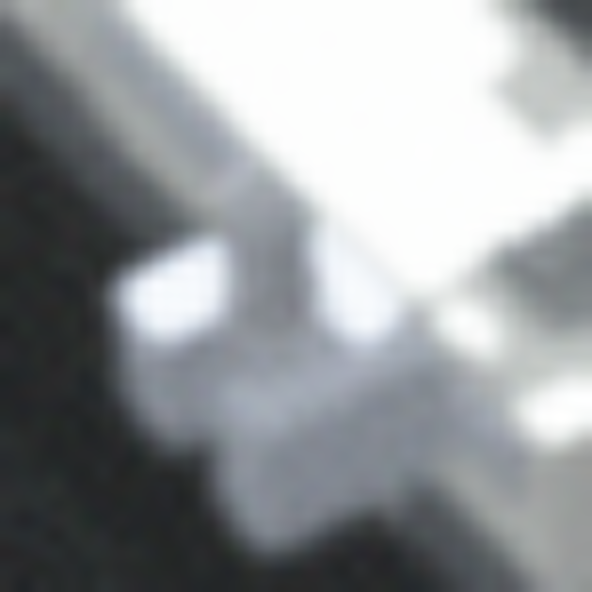

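View pics/t6q.png

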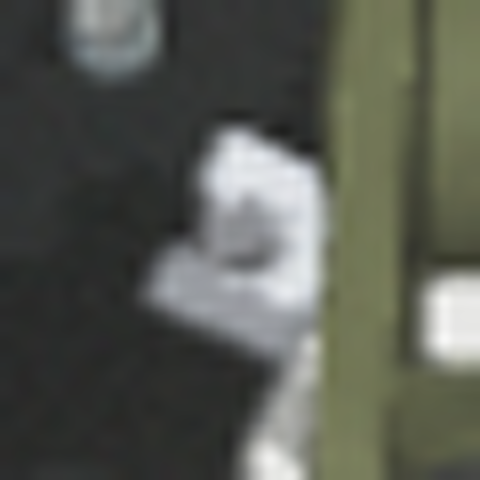

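The pin stands upright at the predicted spot (head column about 270 against 252–264 predicted, roughly 1 px). Next is the cassette: descend over the catches.

Run:
```python
from h import *
print(env.move_straight(W(0,0,.250),velocity=.1,guard=8));st("down")
im=env.snapshot("side")[:,:,::-1];cv2.imwrite("pics/side7.png",im)
cv2.imwrite("pics/s7q.png",cv2.resize(im[165:235,195:285],None,fx=8,fy=8,interpolation=cv2.INTER_CUBIC))
```

```text
False
down t14.18 meter xyz [1.000e-01 0.000e+00 2.506e+02] F [-0.1 -0.3  0.5] w85.1
```

View pics/s7q.png

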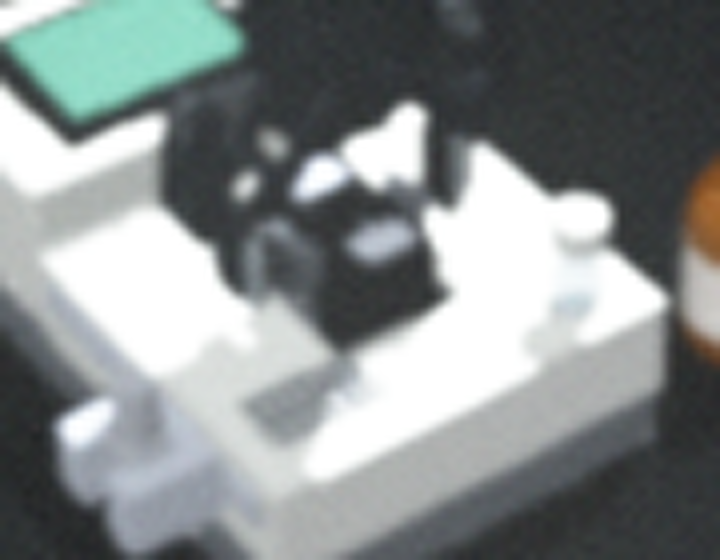

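The fingers straddle the cassette, with the left tip at about (250,290) beside the left pad and the right tip at (455,200). I'll close in stages.

Run:
```python
from h import *
env.command_gripper(.058,25);st("58")
env.command_gripper(.03,50);st("pinched");env.pause(.3);st()
im=env.snapshot("side")[:,:,::-1];cv2.imwrite("pics/side8.png",im)
cv2.imwrite("pics/s8q.png",cv2.resize(im[165:235,195:285],None,fx=8,fy=8,interpolation=cv2.INTER_CUBIC))
```

```text
58 t14.61 meter xyz [ 1.000e-01 -1.000e-01  2.503e+02] F [-1.2 -1.6  3.6] w57.9
pinched t14.90 meter xyz [  0.4  -0.4 251.4] F [-7.5 -6.6 18. ] w43.0
 t15.20 meter xyz [  0.3  -0.4 251.3] F [-7.3 -6.7 18.1] w43.0
```

View pics/s8q.png

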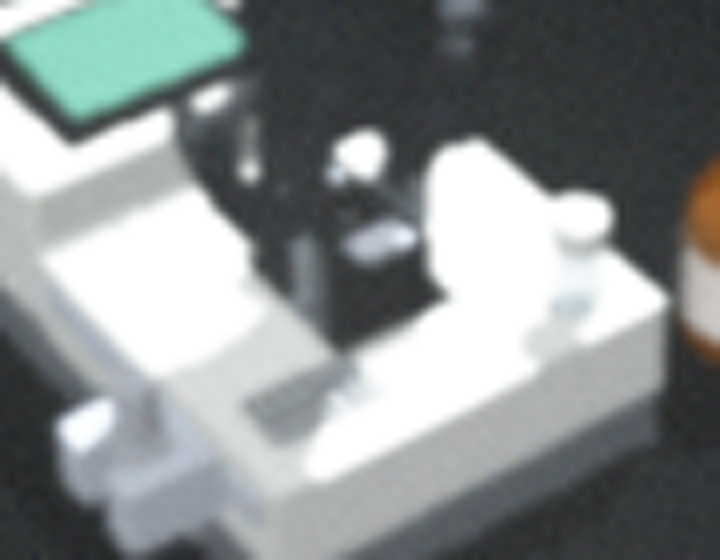

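The jaws closed to 43 mm, so both catches are bottomed. The fingers' forward swing presses the cassette into its floor with 18 N. I'll lift in small guarded steps.

Run:
```python
from h import *
for z in(.2535,.256,.260,.27):
    h=env.move_straight(W(0,0,z),velocity=.03,guard=30);o=st(f"{z} {h}")
    if h or o["contact_force"][2]<-15: break
im=env.snapshot("side")[:,:,::-1];cv2.imwrite("pics/side9.png",im)
cv2.imwrite("pics/s9q.png",cv2.resize(im[165:235,195:285],None,fx=8,fy=8,interpolation=cv2.INTER_CUBIC))
```

```text
0.2535 False t15.52 meter xyz [ 1.000e-01 -3.000e-01  2.534e+02] F [-1.5 -6.   0.7] w43.0
0.256 False t15.77 meter xyz [ 1.000e-01 -3.000e-01  2.557e+02] F [-1.8 -5.5 -1.4] w43.2
0.26 False t16.05 meter xyz [ 1.000e-01 -3.000e-01  2.598e+02] F [-0.8 -5.5  0. ] w43.1
0.27 False t16.53 meter xyz [ 0.0e+00 -2.0e-01  2.7e+02] F [-2.3 -5.8  0.1] w43.3
```

View pics/s9q.png

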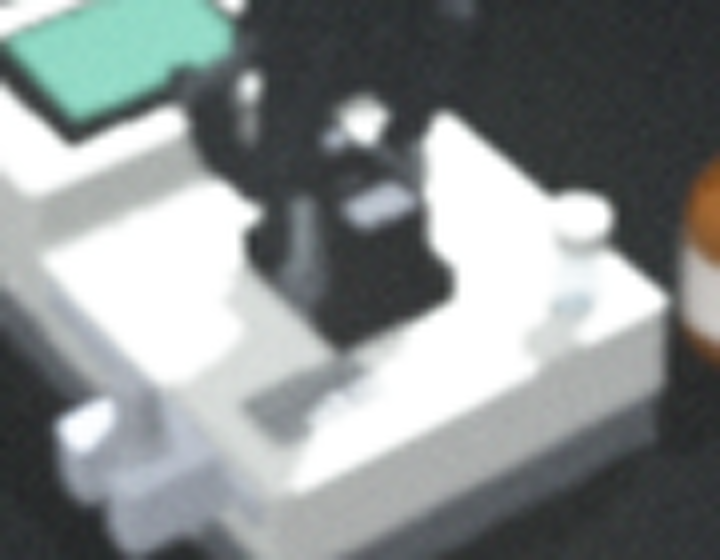

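The cassette is rising with only a 6 N side force against the well wall. I'll relax that slightly and continue.

Run:
```python
from h import *
h=env.move_straight(W(0,-.0007,.300),velocity=.06,guard=25);st(f"{h}")
if not h:
    h=env.move_straight(W(0,-.0007,.347),velocity=.06,guard=25);st(f"{h}")
env.pause(.5);st()
for n in("side","top"):
    im=env.snapshot(n)[:,:,::-1];cv2.imwrite(f"pics/{n}10.png",im)
    cv2.imwrite(f"pics/{n}10q.png",cv2.resize(im[150:240,190:290],None,fx=7,fy=6.6,interpolation=cv2.INTER_CUBIC))
```

```text
False t17.23 meter xyz [-2.000e-01 -7.000e-01  2.998e+02] F [ 0.7  0.5 -3.9] w43.5
False t18.17 meter xyz [-1.000e-01 -7.000e-01  3.466e+02] F [-0.5  0.1 -3.4] w43.2
 t18.67 meter xyz [  0.   -0.7 347. ] F [-0.5  0.4 -3.3] w43.0
```

View pics/side10q.png

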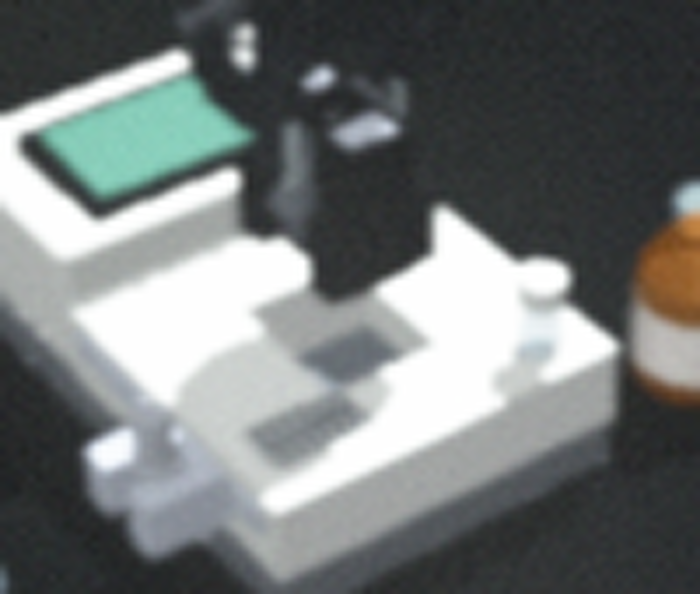

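View pics/top10q.png

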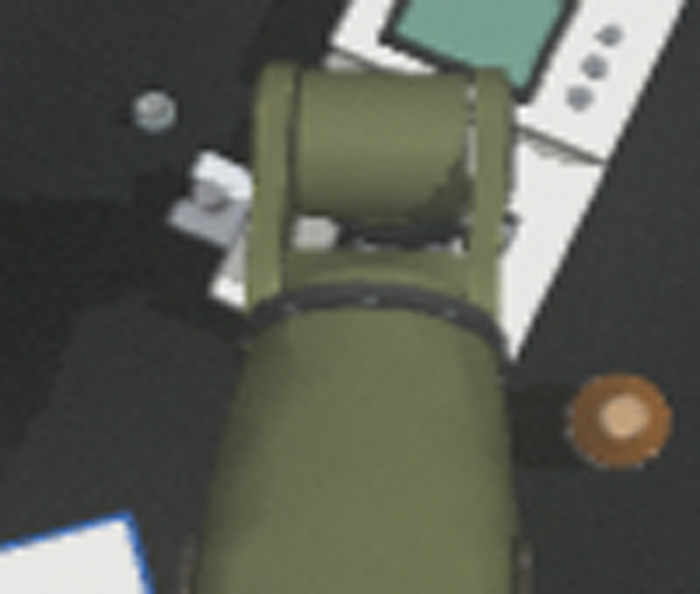

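The cassette hangs clear above the well, its lower corner at crop (335,300). It looks level and the pin is still parked. One last check of the cassette height against projection.

Run:
```python
from h import *
print(((proj("side",[W(-.035,.028,z) for z in(.095,.11,.125,.14)])-[190,150])*[7,6.6]).round())
print(((proj("side",[W(-.035,y,z) for y in(.017,-.017) for z in(.125,.205)])-[190,150])*[7,6.6]).round())
a=st();env.pause(.3);st();env.hand_in()
```

```text
[[326. 360.]
 [325. 335.]
 [324. 310.]
 [323. 284.]]
[[346. 300.]
 [341. 158.]
 [411. 271.]
 [410. 130.]]
 t18.77 meter xyz [  0.   -0.7 347. ] F [-0.8  0.2 -3.9] w43.2
 t19.07 meter xyz [ -0.   -0.7 347. ] F [-0.1  0.5 -2.9] w42.8
the job is handed in; nothing more can be done
```

I drew the pin straight up, parked it in the bracket notch and let go. I then pinched both catches, lifted the cassette straight out and handed the job in at 19 s of the 64 s allowed.

**Last checks:**
- **Pin:** the collar seated at a tool height of 0.2544 m, against 0.2545 m predicted. Later pictures show the pin still upright in the notch, about 1 px (2–3 mm) from where I expected it.
- **Cassette:** it looks level, and its lower corner projects to an underside about 50 mm above the deck. The tool was still, and the vertical load of 3–4 N matches the cassette's weight, so it is not touching the instrument.
- **Bystanders:** none appeared to move in the cropped views. Those crops do not cover the beaker, wash bottle, jar and rack, and I did not measure any displacement.

**Disagreements:**
- **Jaw opening:** it reads 43 mm where fully pinched catches should give 47 mm. The same reading was about 1.5 mm low on the pin's head. I take this as both catches being fully in, but I did not see their travel directly.
- **Camera measurements:** the two views differed by about 1.5 mm on the notch's x position. They differed by up to 11 mm on the display housing, so I did not use the housing.

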